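Close up and lock the sample-box rack

ROBOT

A 6-joint arm with a two-finger parallel gripper is mounted at the origin on the work surface; the furniture and walls round the work are solid. World frame = base frame: x ahead of the robot, y to its left, z up, the work surface at z = 0. Lengths are in mm, angles in rad, forces in N, time in s.
With the tool pointing down it reaches from about 400 to 925 mm from the base axis. Payload 12.5 kg.
Tool frame: the origin (TCP) lies on the centre line of the jaws, within the pads' length; the fingertips stand 19 mm ahead of it and the grasp point (between the pads) is the TCP; y points along the fingers, x is the direction in which the jaws open and shut, and the axes are right-handed (so a half turn about y gives the same grasp; the last joint's range is limited). The gripper opens to 95 mm and grips with 3 to 60 N. Pads are 20 mm wide; open, the fingers measure 119 mm over their backs; the gripper's body (75 mm by 180 mm) begins 59 mm behind the grasp point.
Start: joints at [1.118, 0.491, 1.559, -0, 1.092, -0.106], TCP at [212.415, 587.813, 233.661] pointing down, gripper open.
Joint ranges: [-3.1, 3.1], [-0.84, 2.19], [0.05, 2.79], [-1.13, 4.28], [0.06, 2.93], [-2.69, 2.69]. Speed limits (rad/s): [2.22, 2.22, 2.79, 3.14, 3.14, 3.14].

INTERFACE

Orientations are given as [roll, pitch, yaw] about the fixed x, y, z axes, in that order (R = Rz(yaw) Ry(pitch) Rx(roll)).
In Python, from cell import env gives the robot as it stands. The module is installed in compiled form; this text tells all that it offers.
- The arm moves only by the tool move_arm, never from a script. Its argument "rows" is a list of rows, each an object of numbers: "tx", "ty", "tz": the shift along the tool's x, y, z in cm; "rx", "ry", "rz": the turn, a rotation vector about the tool's x, y, z in rad; "grip": the opening in per cent of the stroke, from 0 (shut) to 100 (fully open). In form: [{"tx": .., "ty": .., "tz": .., "rx": .., "ry": .., "rz": .., "grip": ..}, ...]. A call has 1 to 10 rows; each row shifts and turns the commanded pose from where the row before left it, along the tool's axes as they then stand; what a row does not reach is not made up. A row lasts 1/12 s, in which the tool goes at most 41.7 mm and 7.16 degrees, less where a joint would pass 70% of its speed; a pose out of reach is approached as far as the arm can. A call is refused whole if a number of a shift passes 4.17 or a number of a turn 0.125, either way. A call with a gripper value outside its range is refused whole. The fingers move at their own pace and stop on an object; the grip force is fixed at half the most. Time passes only in rows, so rows that do not move let the fingers close. It gives the time, the measured TCP pose, the force and the opening at its end, in the units of the state.
- env.state(): the state, without advancing time (a new reading comes with each control period).
- env.read_camera(name): name is "scene" or "top" or "wrist"; returns (picture, depth): 400x640x3 uint8, blue, green, red; 400x640 float32, mm along the optical axis (not along the pixel's ray), 0 where there is no reading.
- env.calibration(name): a dict with "vertical_fov" (degrees; the focal length in pixels is half the picture's height over the tangent of half this angle, whatever the lens; pixels are square), "cx", "cy" (the principal point, pixels), "eye" and "rotation" of the camera in the world. Camera axes: x right, y up, looking along -z (the intrinsics and any distortion apply to the point x, -y, -z); pixel columns grow to the right and rows downward; lengths in mm; the calibration is good to about 2 mm. A picture is of the moment at which its call begins: read the wrist's pose just before it. calibration takes no time and is no camera call; for the wrist camera it gives the pose at the moment of the call.
- env.job_done(): hands the job in, once; it reports no verdict.
The state is a dict: "t": time; "joints": joint angles; "qvel": joint speeds; "tau": joint torques, N m; "eef_pos": TCP position; "tcp_rot": TCP orientation; "ft_force": force on the tool from outside, world axes, zero at the start; "moment": the same for the moment, N m; "opening": opening from 0.0 (shut) to 1.0 (fully open).
Only numpy, scipy, OpenCV 4.12 (cv2) and the standard library are available. Lean on these libraries where they do the work, as an engineer would, in place of code of your own. Each camera call takes 0.05 s, during which the arm holds its last target.

TASK

Secure the two food sample boxes in the rack for carrying: loosen the clamp knob by turning it anticlockwise, slide the stop along until the two boxes stand snug in a row between it and the fixed fence, then turn the knob back clockwise until it is fully tight. The boxes stay flat in the rack, and everything else on the worktop stays where it is.

Things in the scene. Friction and masses are not known exactly. Their poses are not given: they have to be found in the camera images.
- rack: Fixed aluminium rack, 355 mm long (its x), 136 mm wide (its y); origin at the centre of its underside. The boxes stand on its bed, 8 mm above the worktop, between two lips 118 mm apart and 21 mm high. The fixed fence, up to 58 mm high, stands at the -x end; its inner face is at rack x = -160 mm.
- stop_face (a point): Centre of the sliding stop's face, 34 mm above the worktop: a grey saddle carries an upright plate 112 mm wide, up to 58 mm high, which faces the boxes and the fence. The knob's axis is 50 mm behind this face (rack +x), at rack y = 0, and moves along with it.
- stop (a joint): Travel of the stop along the rack's +x (m), away from the fence: 0 when fence and face are two box widths (138 mm) apart, positive when wider; range -0.012 to 0.100, starts at 0.060 to 0.095. The knob's axis is at rack x = 28 mm + this. Freed, it slides with about 1 N, more while it pushes boxes, and stays where it is left; locked, it withstands a 25 N push.
- clamp_knob (a joint): Turn of the clamp knob (rad) about its upright axis, positive anticlockwise from above. Stops: 0 (fully tight) and 1.5 (fully loose). The clamp grips below about 0.6; loosened means above 1.0, tight below 0.2. Starts at 0 to 0.12. Turning takes 0.25 N m, up to 0.4 N m near tight; it stays where left and does not rise as it turns.
- knob_grip (a point): Centre of the knob's bar, on the turning axis, 92 mm above the worktop. The bar is black with one yellow end, 76 mm long, 16 mm thick, 30 mm high, on a 12 mm stem; pinch its 16 mm thickness from above. The point turns with it: x along the bar, y across it, z up. At joint value 0 the bar lies along the rack's x, yellow end to the fence.
- box_green: Loose food sample box, white with a green lid, 69 mm wide (its x, along the row), 103 mm long (its y), 48 mm high, 0.1 to 0.28 kg; origin at the centre of its underside. Stands in the rack, either beside the fence or beside the stop; its yaw is about half a turn from the rack's.
- box_blue: The same box with a blue lid, in the other place of the row.
- scrub_brush: Loose bystander: grey scrub brush with a handle, 61 mm wide, 155 mm long, 91 mm high, at the left back edge; origin under its centre.
- steel_cup: Loose bystander: steel cup, 76 mm across, 102 mm high, at the left edge; origin under its centre.
- clip_jar: Loose bystander: clip-top glass jar, 72 mm across, 108 mm high, at the left edge; origin under its centre.
- salt_shaker: Loose bystander: salt shaker, 44 mm across, 90 mm high, at the back edge; origin under its centre.
- second_shaker: Loose bystander: a second shaker like the first, farther right on the back edge; origin under its centre.
Things that resemble listed ones, but are neither listed nor needed, are in the scene too. Leave any orange look-alike of the box_green alone.

How it is judged (in metres and radians):
On the way, in this order (a step that is already met when the one before it is completed fails the run):
1. the knob has been loosened (past 1.0 rad) (value of joint clamp_knob above 1 rad), for 0.1 s.
2. the loosened stop has closed up the row (slack under 4 mm, knob still past 0.6 rad) (value of joint stop below 0.004 m and value of joint clamp_knob above 0.6 rad), for 0.1 s.
At the end, for the whole second after the job is handed in: The stop stands within 4 mm of two box widths from the fence, with both boxes flat on the rack's bed (tilt under 0.08 rad, origin less than 13 mm above the worktop), at rest between fence and stop (rack x -132 to -50 mm, within 12 mm of the middle in y), and the clamp knob is tight (below 0.2 rad) (value of joint stop between -0.004 and 0.004 m and value of joint clamp_knob below 0.2 rad and x of box_green in the frame of rack between -0.132 and -0.05 m and x of box_blue in the frame of rack between -0.132 and -0.05 m and y of box_green in the frame of rack between -0.012 and 0.012 m and y of box_blue in the frame of rack between -0.012 and 0.012 m and z of each of box_green, box_blue in the frame of rack below 0.013 m and angle between each of box_green, box_blue's own z axis and vertical below 0.08 rad and linear speed of each of box_green, box_blue below 0.02 m/s); the robot touches nothing.
It fails at once if a bystander is shifted by more than 3 cm (distance of any of scrub_brush, steel_cup, clip_jar, salt_shaker, second_shaker from where it was at the start of the episode above 0.03 m).
It also fails if it takes over 40 s, if anything falls off the work surface, if the arm or the gripper's body presses on something with over 40 N, if the wrist force passes 120 N, or if a joint passes its speed limit or range.

## Working session

There is one attempt and no reset: what is moved stays moved. The work goes in short steps, Python scripts to look and compute and a tool call to move; the robot and the scene stay as the last step left them, time stands still between calls to the robot, and variables do not carry over. Pictures are saved under pics/ and viewed, and the job is handed in when it is done.

Besides the shell and the picture viewer there is one more tool, called after "Emit:" as name([rows], argument=value, ...), one row to a line, values as JSON. move_arm: Moves the arm, as the interface text tells. Its arguments: {"type":"object","properties":{"rows":{"type":"array"}},"required":["rows"]}

```bash
mkdir -p pics
cat > h.py <<'E'
import numpy as np,cv2
from cell import env
def ray(c,u,v):
    h=400;f=h/2/np.tan(np.radians(c["vertical_fov"])/2)
    return f
def pt(c,u,v,d):
    f=ray(c,0,0)
    p=np.array([(u-c["cx"])/f*d,-(v-c["cy"])/f*d,-d])
    return np.array(c["eye"])+np.array(c["rotation"])@p
def atz(c,u,v,z):
    f=ray(c,0,0);R=np.array(c["rotation"]);e=np.array(c["eye"])
    r=R@np.array([(u-c["cx"])/f,-(v-c["cy"])/f,-1]);return e+r*(z-e[2])/r[2]
E
python3 - <<'E'
from h import *
s=env.state();print(s)
for n in("scene","top","wrist"):
    c=env.calibration(n);print(n,c)
    p,d=env.read_camera(n);cv2.imwrite(f"pics/{n}0.png",p);np.save(f"{n}0.npy",d)
E
```

```text
{'t': 0.0, 'joints': array([ 1.11838290e+00,  4.91545820e-01,  1.55946683e+00,  1.45607377e-05,
        1.09170294e+00, -1.05604751e-01]), 'qvel': array([-0.00209778,  0.00017008, -0.00052434, -0.0001634 ,  0.00017129,
        0.00037397]), 'tau': array([-9.62730774e-04, -6.12654161e+01, -2.58176619e+01,  6.92340592e-02,
        4.83113027e-02, -7.35503886e-05]), 'eef_pos': array([212.31266583, 587.58675199, 233.06429002]), 'tcp_rot': array([-1.57066512e+00,  1.11532132e-03,  1.22398101e+00]), 'ft_force': array([-1.05994626, -0.50919852, -0.28251416]), 'moment': array([0.01401169, 0.01773103, 0.00352842]), 'opening': 0.9969670171648294}
scene {'vertical_fov': 57.66536555645087, 'cx': 325.8323563948732, 'cy': 201.20527000416698, 'eye': array([-131.8335108 , -590.54105429,  457.51829688]), 'rotation': array([ 1.15370187,  0.02579398, -0.85303479])}
top {'vertical_fov': 49.92732124131473, 'cx': 325.78762655164644, 'cy': 200.8236791097166, 'eye': array([422.01584807, -15.22415798, 918.49362835]), 'rotation': array([ 0.07884384,  0.00817597, -1.58399592])}
wrist {'vertical_fov': 59.581760036898565, 'cx': 323.0848526492884, 'cy': 192.4663568765082, 'eye': array([136.61668552, 615.55816806, 383.18325215]), 'rotation': array([-0.29013217,  0.00203924,  1.22573541])}
```

View images.

View pics/scene0.png

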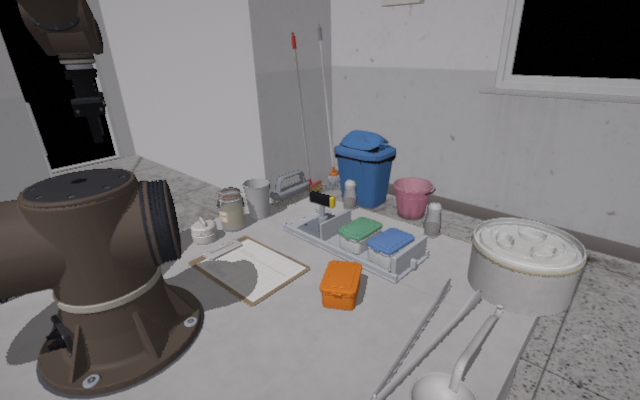

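View pics/top0.png

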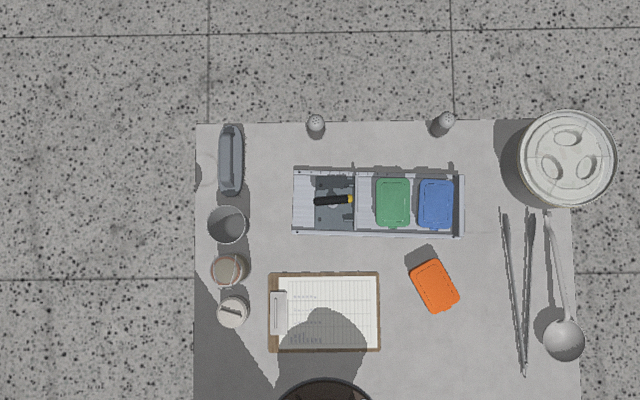

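View pics/wrist0.png

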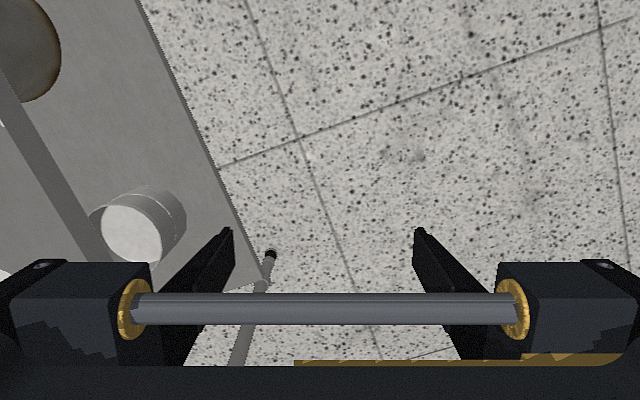

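```bash
cat >> h.py <<'E'
from scipy.spatial.transform import Rotation as Ro
_c=env.calibration
class E2: pass
def cal(n):
    c=dict(_c(n));c["rotation"]=Ro.from_euler("xyz",c["rotation"]).as_matrix();return c
E
python3 - <<'E'
from h import *
p=cv2.imread("pics/top0.png");d=np.load("top0.npy")
cv2.imwrite("pics/top0c.png",cv2.resize(p[155:245,285:475],None,fx=4.2,fy=4.2,interpolation=cv2.INTER_CUBIC))
c=cal("top");print(c["rotation"])
for u,v in((335,200),(349,199),(318,201),(393,200),(437,202),(300,200),(250,350),(316,123),(445,120),(230,160),(227,225)):
    print(u,v,d[v,u],pt(c,u,v,d[v,u]).round(1))
E
```

```text
[[-0.01319877  0.99679809 -0.0788629 ]
 [-0.99987947 -0.0138021  -0.00711017]
 [-0.00817588  0.07875955  0.99686011]]
335 200 816.0671 [487.7 -26.9 105. ]
349 199 814.5187 [489.1 -53.5 106.4]
318 201 813.026 [486.    5.3 108.1]
393 200 864.7707 [ 490.1 -144.4   55.5]
437 202 863.9371 [ 484.8 -232.7   55.3]
300 200 914.8888 [496.6  46.2   7.1]
250 350 895.754 [184.7 153.4   2.3]
316 123 844.9309 [641.5   7.9  88.4]
445 120 842.99677 [ 643.5 -245.3   88.7]
230 160 885.4095 [578.3 187.3  44.1]
227 225 915.1826 [445.6 202.4   3.8]
```

View pics/top0c.png

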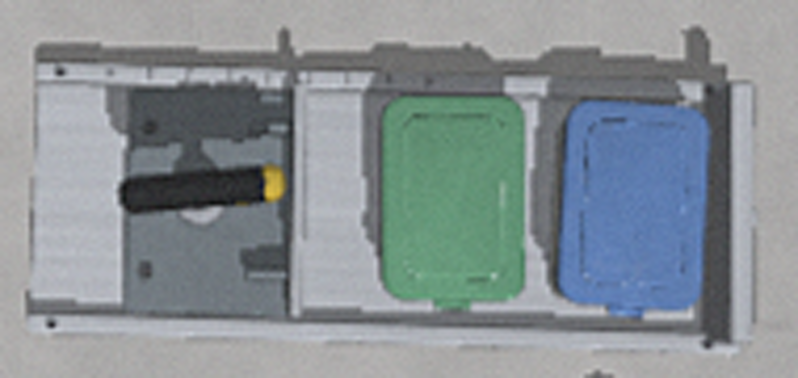

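Run:
```python
from h import *
c=cal("top")
def P(n,u,v,z): 
    q=atz(c,285+u/4.2-.4,155+v/4.2-.4,z);print(n,q.round(1));return q[:2]
a=P("TL",36,64,21);b=P("BL",27,332,21)
t=P("TR",725,80,21);r=P("BR",715,348,21)
for q in((a-t),(b-r),(t-r),(a-b)): print(np.linalg.norm(q),np.degrees(np.arctan2(q[1],q[0])))
k1=P("knobdark",120,193,107);k2=P("yel",285,183,107)
q=k1-k2;print(np.linalg.norm(q),np.degrees(np.arctan2(q[1],q[0])),(k1+k2)/2)
P("stopT",292,72,58);P("stopB",293,315,58)
P("fenceT",752,82,58);P("fenceB",742,348,58)
P("fenceiT",704,82,58)
P("green",453,200,56);P("blue",636,203,56)
```

```text
TL [559.5  59.1  21. ]
BL [425.4  64.5  21. ]
TR [ 546.5 -285.7   21. ]
BR [ 413.  -275.8   21. ]
345.02582786733234 87.83155427322995
340.5365701677468 87.91526905973153
133.82272045699307 -4.244715305890132
134.23290057219342 -2.321574465897242
knobdark [487.1  14.5 107. ]
yel [490.6 -60.  107. ]
74.58324553834659 92.6852663351815 [488.80812055 -22.78239167]
stopT [548.2 -67.1  58. ]
stopB [431.6 -65.4  58. ]
fenceT [ 540.2 -287.4   58. ]
fenceB [ 413.2 -277.8   58. ]
fenceiT [ 540.5 -264.5   58. ]
green [ 485.6 -143.1   56. ]
blue [ 482.9 -230.5   56. ]
```

Emit:
move_arm([
  {"ry": 0.12,"grip": 100},
  {"ry": 0.12,"grip": 100},
  {"ry": 0.12,"grip": 100},
  {"ry": 0.12,"grip": 100},
  {"ry": 0.12,"grip": 100},
  {"ry": 0.12,"grip": 100},
  {"ry": 0.12,"grip": 100},
  {"ry": 0.12,"grip": 100},
  {"ry": 0.12,"grip": 100},
  {"ry": 0.097,"grip": 100},
])

```text
validation failed for argument at $.ro...
```

Emit:
move_arm([
  {"tx": 0,"ty": 0,"tz": 0,"rx": 0,"ry": 0.12,"rz": 0,"grip": 100},
  {"tx": 0,"ty": 0,"tz": 0,"rx": 0,"ry": 0.12,"rz": 0,"grip": 100},
  {"tx": 0,"ty": 0,"tz": 0,"rx": 0,"ry": 0.12,"rz": 0,"grip": 100},
  {"tx": 0,"ty": 0,"tz": 0,"rx": 0,"ry": 0.12,"rz": 0,"grip": 100},
  {"tx": 0,"ty": 0,"tz": 0,"rx": 0,"ry": 0.12,"rz": 0,"grip": 100},
  {"tx": 0,"ty": 0,"tz": 0,"rx": 0,"ry": 0.12,"rz": 0,"grip": 100},
  {"tx": 0,"ty": 0,"tz": 0,"rx": 0,"ry": 0.12,"rz": 0,"grip": 100},
  {"tx": 0,"ty": 0,"tz": 0,"rx": 0,"ry": 0.12,"rz": 0,"grip": 100},
  {"tx": 0,"ty": 0,"tz": 0,"rx": 0,"ry": 0.12,"rz": 0,"grip": 100},
  {"tx": 0,"ty": 0,"tz": 0,"rx": 0,"ry": 0.1,"rz": 0,"grip": 100},
])

```text
t: 0.98
eef_pos: [212.4, 587.7, 233.4]
tcp_rot: [-1.571, 0.0, 0.038]
ft_force: [-1.3, 0.1, 0.7]
opening: 0.998
```

Emit:
move_arm([
  {"tx": 1.5,"ty": 0,"tz": -3.8,"rx": 0,"ry": 0,"rz": 0,"grip": 100},
  {"tx": 1.5,"ty": 0,"tz": -3.8,"rx": 0,"ry": 0,"rz": 0,"grip": 100},
  {"tx": 1.5,"ty": 0,"tz": -3.8,"rx": 0,"ry": 0,"rz": 0,"grip": 100},
  {"tx": 1.5,"ty": 0,"tz": -3.8,"rx": 0,"ry": 0,"rz": 0,"grip": 100},
  {"tx": 1.5,"ty": 0,"tz": -3.8,"rx": 0,"ry": 0,"rz": 0,"grip": 100},
  {"tx": 1.5,"ty": 0,"tz": -3.8,"rx": 0,"ry": 0,"rz": 0,"grip": 100},
  {"tx": 1.5,"ty": 0,"tz": -3.8,"rx": 0,"ry": 0,"rz": 0,"grip": 100},
  {"tx": 1.5,"ty": 0,"tz": -3.8,"rx": 0,"ry": 0,"rz": 0,"grip": 100},
  {"tx": 1.5,"ty": 0,"tz": -3.8,"rx": 0,"ry": 0,"rz": 0,"grip": 100},
  {"tx": 1.5,"ty": 0,"tz": -3.8,"rx": 0,"ry": 0,"rz": 0,"grip": 100},
])

```text
t: 1.82
eef_pos: [379.2, 212.9, 233.7]
tcp_rot: [-1.571, -0.0, 0.044]
ft_force: [0.9, 0.6, -0.8]
opening: 1.0
```

Emit:
move_arm([
  {"tx": 1.6,"ty": 0,"tz": -3.8,"rx": 0,"ry": 0,"rz": 0,"grip": 100},
  {"tx": 1.6,"ty": 0,"tz": -3.8,"rx": 0,"ry": 0,"rz": 0,"grip": 100},
  {"tx": 1.6,"ty": 0,"tz": -3.8,"rx": 0,"ry": 0,"rz": 0,"grip": 100},
  {"tx": 1.6,"ty": 0,"tz": -3.8,"rx": 0,"ry": 0,"rz": 0,"grip": 100},
  {"tx": 1.6,"ty": 0,"tz": -3.8,"rx": 0,"ry": 0,"rz": 0,"grip": 100},
  {"tx": 1.6,"ty": 0,"tz": -3.8,"rx": 0,"ry": 0,"rz": 0,"grip": 100},
  {"tx": 0,"ty": 0,"tz": 0,"rx": 0,"ry": 0,"rz": 0,"grip": 100},
])

```text
t: 2.4
eef_pos: [487.4, -14.1, 233.4]
tcp_rot: [-1.572, -0.001, 0.04]
ft_force: [-1.0, 0.3, 0.1]
opening: 0.997
```

Run:
```python
from h import *
s=env.state();print(s["eef_pos"],s["tcp_rot"],s["joints"])
c=cal("wrist");p,d=env.read_camera("wrist");cv2.imwrite("pics/wrist1.png",p);np.save("wrist1.npy",d)
np.savez("w1",**c)
```

```text
[487.43704555 -14.05985474 233.4003633 ] [-1.57182621e+00 -1.26751494e-03  3.96007392e-02] [-1.63998238e-01  2.96408908e-01  1.88717501e+00 -9.20602552e-04
  9.56559364e-01 -2.03068294e-01]
```

View pics/wrist1.png

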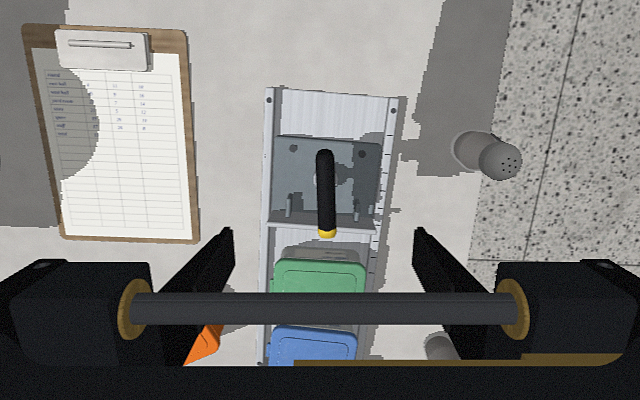

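Run:
```python
from h import *
c=dict(np.load("w1.npz"));p=cv2.imread("pics/wrist1.png");d=np.load("wrist1.npy")
for u,v in((325,170),(326,200),(327,225)):print(d[v,u],pt(c,u,v,d[v,u]).round(1))
cv2.imwrite("pics/w1c.png",cv2.resize(p[80:290,240:420],None,fx=2.8,fy=2.8,interpolation=cv2.INTER_CUBIC))
k1=atz(c,324,149,107);k2=atz(c,327,237,107);q=k1-k2;print(k1,k2,(k1+k2)/2,np.linalg.norm(q),np.degrees(np.arctan2(q[1],q[0])))
```

```text
284.69104 [489.    2.9 105.5]
291.73163 [490.9 -22.6 105.9]
299.72202 [492.8 -45.5 104.4]
[487.41198478  20.3765788  107.        ] [493.19210622 -55.56088934 107.        ] [490.3020455  -17.59215527 107.        ] 76.1571327670846 94.35278128782178
```

View pics/w1c.png

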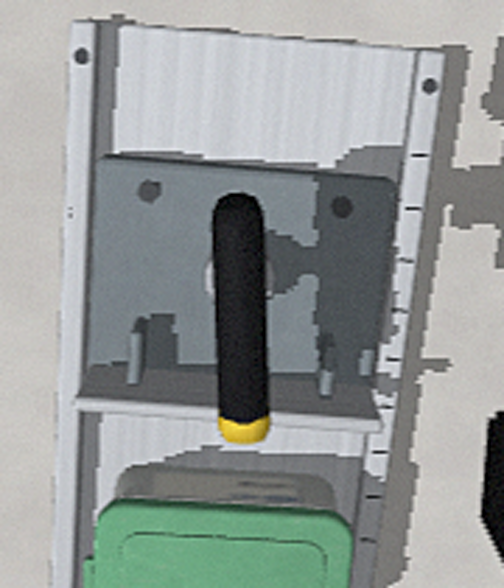

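Run:
```python
from h import *
for c,d in((cal("top"),np.load("top0.npy")),(dict(np.load("w1.npz")),np.load("wrist1.npy"))):
    v,u=np.mgrid[0:400,0:640];f=ray(c,0,0)
    P=np.stack([(u-c["cx"])/f*d,-(v-c["cy"])/f*d,-d],-1)@c["rotation"].T+c["eye"]
    m=(abs(P[...,0]-489)<30)&(abs(P[...,1]+22)<55)&(P[...,2]>99)&(P[...,2]<115)
    q=P[m][:,:2].astype(np.float32);print(len(q),q.mean(0),cv2.minAreaRect(q),q.min(0),q.max(0))
```

```text
321 [489.7221  -22.10483] ((489.9127502441406, -22.277420043945312), (16.04523468017578, 75.05296325683594), 3.9208531379699707) [480.6191   -59.531227] [499.33746   15.007441]
1550 [490.76767 -19.27546] ((490.9306335449219, -20.718017578125), (15.996302604675293, 74.90428161621094), 4.14805269241333) [481.2573   -58.156307] [501.06323   16.623045]
```

Emit:
move_arm([
  {"tx": 0.3,"ty": 3.0,"tz": -0.75,"rx": 0,"ry": -0.03,"rz": 0,"grip": 100},
  {"tx": 0,"ty": 3.5,"tz": 0,"rx": 0,"ry": 0,"rz": 0,"grip": 100},
  {"tx": 0,"ty": 3.5,"tz": 0,"rx": 0,"ry": 0,"rz": 0,"grip": 100},
  {"tx": 0,"ty": 2.5,"tz": 0,"rx": 0,"ry": 0,"rz": 0,"grip": 100},
  {"tx": 0,"ty": 1.7,"tz": 0,"rx": 0,"ry": 0,"rz": 0,"grip": 100},
  {"tx": 0,"ty": 0,"tz": 0,"rx": 0,"ry": 0,"rz": 0,"grip": 60},
])

```text
t: 2.95
eef_pos: [486.4, -15.0, 88.9]
tcp_rot: [-1.569, 0.005, 0.075]
ft_force: [0.3, 0.6, 0.8]
opening: 0.97
```

Run:
```python
from h import *
s=env.state();print(s["eef_pos"],s["tcp_rot"],s["joints"],s["opening"],s["ft_force"])
p,d=env.read_camera("wrist");cv2.imwrite("pics/wrist2.png",p)
```

```text
[486.42846383 -14.96600054  88.86671515] [-1.56930412  0.00537363  0.0748855 ] [-1.66673605e-01  5.16908161e-01  2.03267010e+00  2.90468462e-04
  5.97588976e-01 -2.41795681e-01] 0.9696874388564446 [0.34501853 0.59332156 0.76049263]
```

View pics/wrist2.png

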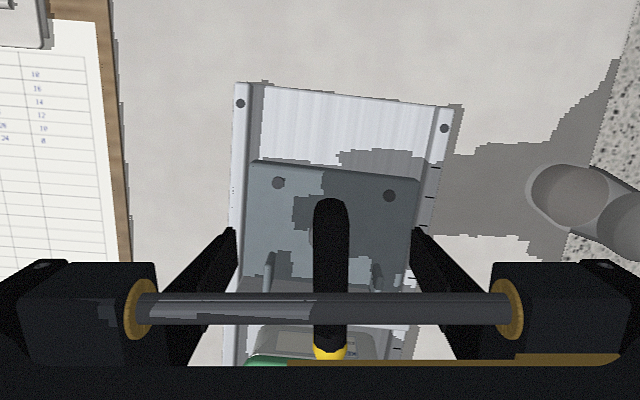

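Emit:
move_arm([
  {"tx": 0.3,"ty": -0.1,"tz": -0.65,"rx": 0,"ry": 0,"rz": 0,"grip": 60},
  {"tx": 0,"ty": 0,"tz": 0,"rx": 0,"ry": 0,"rz": 0,"grip": 40},
])

```text
t: 3.17
eef_pos: [493.0, -22.8, 94.1]
tcp_rot: [-1.571, -0.003, 0.075]
ft_force: [0.3, 0.1, -0.4]
opening: 0.806
```

Emit:
move_arm([
  {"tx": 0,"ty": 0,"tz": 0,"rx": 0,"ry": 0,"rz": 0,"grip": 40},
])

```text
t: 3.25
eef_pos: [492.5, -22.6, 94.0]
tcp_rot: [-1.571, -0.002, 0.074]
ft_force: [0.3, 1.0, 0.1]
opening: 0.736
```

Emit:
move_arm([
  {"tx": 0,"ty": 0,"tz": 0,"rx": 0,"ry": 0,"rz": 0,"grip": 40},
])

```text
t: 3.33
eef_pos: [492.1, -22.5, 93.6]
tcp_rot: [-1.571, -0.002, 0.074]
ft_force: [-0.1, -0.1, 0.5]
opening: 0.664
```

Emit:
move_arm([
  {"tx": -0.1,"ty": 0.2,"tz": 0.05,"rx": 0,"ry": 0,"rz": 0,"grip": 30},
  {"tx": 0,"ty": 0,"tz": 0,"rx": 0,"ry": 0,"rz": 0,"grip": 20},
  {"tx": 0,"ty": 0,"tz": 0,"rx": 0,"ry": 0,"rz": 0,"grip": 0},
  {"tx": 0,"ty": 0,"tz": 0,"rx": 0,"ry": 0,"rz": 0,"grip": 0},
  {"tx": 0,"ty": 0,"tz": 0,"rx": 0,"ry": 0,"rz": 0,"grip": 0},
  {"tx": 0,"ty": 0,"tz": 0,"rx": 0,"ry": 0,"rz": 0,"grip": 0},
  {"tx": 0,"ty": 0,"tz": 0,"rx": 0,"ry": 0,"rz": 0,"grip": 0},
])

```text
t: 3.92
eef_pos: [490.7, -22.0, 90.6]
tcp_rot: [-1.571, 0.0, 0.074]
ft_force: [-5.6, 0.1, 2.1]
opening: 0.174
```

Emit:
move_arm([
  {"tx": 0,"ty": 0,"tz": 0,"rx": 0,"ry": 0,"rz": 0,"grip": 0},
  {"tx": 0,"ty": 0,"tz": 0,"rx": 0,"ry": 0,"rz": 0,"grip": 0},
])

```text
t: 4.08
eef_pos: [490.3, -22.0, 90.6]
tcp_rot: [-1.571, 0.001, 0.074]
ft_force: [-2.5, -0.8, 1.6]
opening: 0.168
```

Emit:
move_arm([
  {"tx": 0,"ty": 0,"tz": 0,"rx": 0,"ry": -0.08,"rz": 0,"grip": 0},
  {"tx": 0,"ty": 0,"tz": 0,"rx": 0,"ry": -0.08,"rz": 0,"grip": 0},
  {"tx": 0,"ty": 0,"tz": 0,"rx": 0,"ry": -0.08,"rz": 0,"grip": 0},
  {"tx": 0,"ty": 0,"tz": 0,"rx": 0,"ry": -0.08,"rz": 0,"grip": 0},
  {"tx": 0,"ty": 0,"tz": 0,"rx": 0,"ry": -0.08,"rz": 0,"grip": 0},
])

```text
t: 4.5
eef_pos: [490.5, -21.9, 90.5]
tcp_rot: [-1.57, 0.0, 0.477]
ft_force: [-2.6, 0.1, 0.4]
opening: 0.168
```

Emit:
move_arm([
  {"tx": 0,"ty": 0,"tz": 0,"rx": 0,"ry": -0.09,"rz": 0,"grip": 0},
  {"tx": 0,"ty": 0,"tz": 0,"rx": 0,"ry": -0.09,"rz": 0,"grip": 0},
  {"tx": 0,"ty": 0,"tz": 0,"rx": 0,"ry": -0.09,"rz": 0,"grip": 0},
  {"tx": 0,"ty": 0,"tz": 0,"rx": 0,"ry": -0.09,"rz": 0,"grip": 0},
  {"tx": 0,"ty": 0,"tz": 0,"rx": 0,"ry": -0.09,"rz": 0,"grip": 0},
  {"tx": 0,"ty": 0,"tz": 0,"rx": 0,"ry": -0.09,"rz": 0,"grip": 0},
  {"tx": 0,"ty": 0,"tz": 0,"rx": 0,"ry": -0.09,"rz": 0,"grip": 0},
  {"tx": 0,"ty": 0,"tz": 0,"rx": 0,"ry": -0.09,"rz": 0,"grip": 0},
  {"tx": 0,"ty": 0,"tz": 0,"rx": 0,"ry": -0.09,"rz": 0,"grip": 0},
  {"tx": 0,"ty": 0,"tz": 0,"rx": 0,"ry": 0,"rz": 0,"grip": 0},
])

```text
t: 5.33
eef_pos: [490.8, -21.9, 90.5]
tcp_rot: [-1.571, -0.0, 1.288]
ft_force: [0.3, 1.1, -1.6]
opening: 0.167
```

Run:
```python
from h import *
s=env.state();print(s["eef_pos"],s["tcp_rot"],s["joints"],s["opening"],s["ft_force"],s["moment"])
p,d=env.read_camera("wrist");cv2.imwrite("pics/wrist3.png",p)
p,d=env.read_camera("top");cv2.imwrite("pics/top3.png",cv2.resize(p[140:250,270:480],None,fx=3.5,fy=3.5,interpolation=cv2.INTER_CUBIC))
```

```text
[490.7691721  -21.87671629  90.48538756] [-1.57082644e+00 -2.40003732e-04  1.28794411e+00] [-1.79220698e-01  5.17084632e-01  2.02391674e+00  4.16930104e-04
  6.00536539e-01 -1.46750878e+00] 0.16745239612756757 [ 0.26724561  1.14423561 -1.63683433] [ 0.23876747 -0.02724686  0.17071073]
```

View pics/wrist3.png

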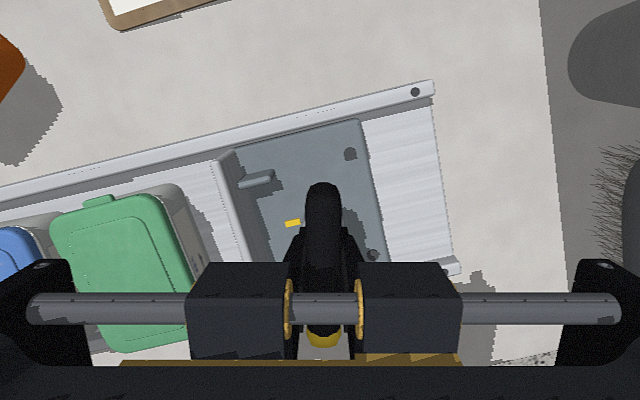

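View pics/top3.png

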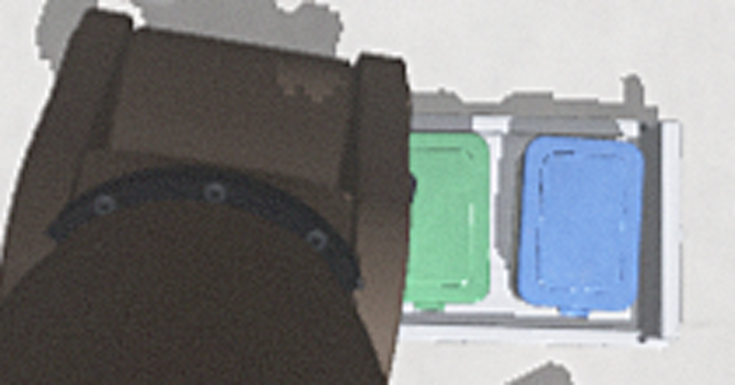

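Emit:
move_arm([
  {"tx": -0.58,"ty": 0,"tz": -0.145,"rx": 0,"ry": 0,"rz": 0,"grip": 0},
  {"tx": -0.58,"ty": 0,"tz": -0.145,"rx": 0,"ry": 0,"rz": 0,"grip": 0},
  {"tx": -0.58,"ty": 0,"tz": -0.145,"rx": 0,"ry": 0,"rz": 0,"grip": 0},
  {"tx": -0.58,"ty": 0,"tz": -0.145,"rx": 0,"ry": 0,"rz": 0,"grip": 0},
  {"tx": -0.58,"ty": 0,"tz": -0.145,"rx": 0,"ry": 0,"rz": 0,"grip": 0},
])

```text
t: 5.85
eef_pos: [489.4, -52.6, 90.5]
tcp_rot: [-1.571, -0.0, 1.283]
ft_force: [1.1, 1.6, -6.0]
opening: 0.169
```

Emit:
move_arm([
  {"tx": -0.485,"ty": 0,"tz": -0.12,"rx": 0,"ry": 0,"rz": 0,"grip": 0},
  {"tx": -0.485,"ty": 0,"tz": -0.12,"rx": 0,"ry": 0,"rz": 0,"grip": 0},
  {"tx": -0.485,"ty": 0,"tz": -0.12,"rx": 0,"ry": 0,"rz": 0,"grip": 0},
  {"tx": -0.485,"ty": 0,"tz": -0.12,"rx": 0,"ry": 0,"rz": 0,"grip": 0},
  {"tx": 0,"ty": 0,"tz": 0,"rx": 0,"ry": 0,"rz": 0,"grip": 0},
])

```text
t: 6.27
eef_pos: [488.5, -72.7, 90.5]
tcp_rot: [-1.571, 0.0, 1.284]
ft_force: [1.7, -0.4, -7.1]
opening: 0.169
```

Run:
```python
from h import *
s=env.state();print(s["eef_pos"],s["tcp_rot"],s["ft_force"],s["moment"])
p,d=env.read_camera("scene");cv2.imwrite("pics/scene4.png",cv2.resize(p[170:300,260:450],None,fx=4,fy=4,interpolation=cv2.INTER_CUBIC))
p,d=env.read_camera("top");cv2.imwrite("pics/top4.png",cv2.resize(p[140:250,270:480],None,fx=3.5,fy=3.5,interpolation=cv2.INTER_CUBIC))
```

```text
[488.51040077 -72.71066041  90.52957567] [-1.57075577e+00  2.02332636e-04  1.28355692e+00] [ 1.69205954 -0.43437254 -7.11650744] [-0.15196139 -0.34095262  0.08964869]
```

View pics/scene4.png

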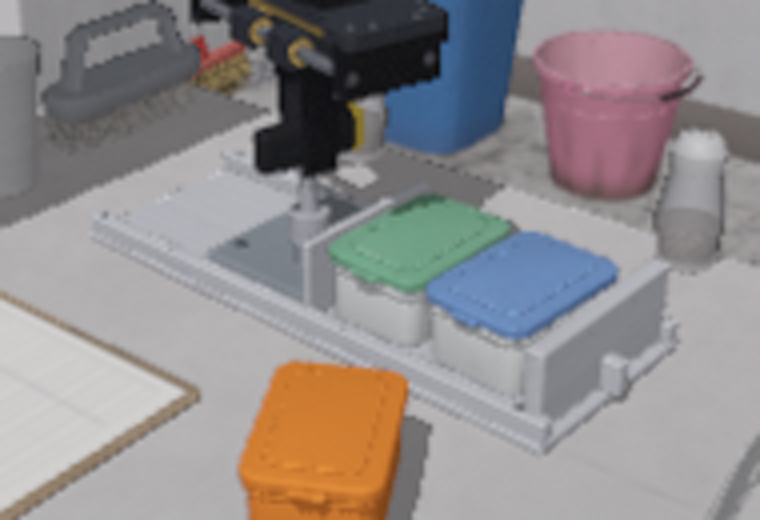

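View pics/top4.png

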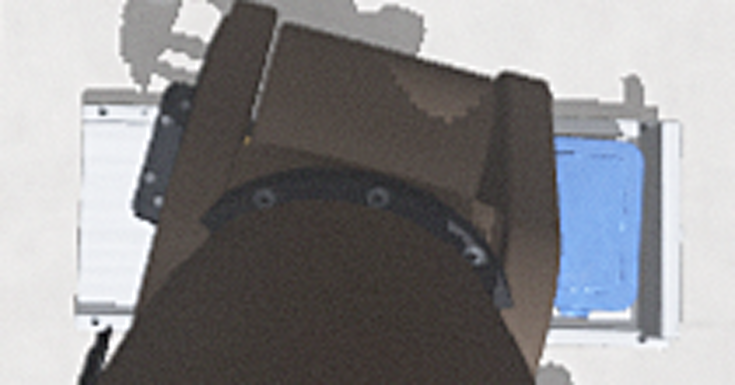

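Emit:
move_arm([
  {"tx": -0.29,"ty": 0,"tz": -0.073,"rx": 0,"ry": 0,"rz": 0,"grip": 0},
  {"tx": -0.29,"ty": 0,"tz": -0.073,"rx": 0,"ry": 0,"rz": 0,"grip": 0},
  {"tx": -0.29,"ty": 0,"tz": -0.073,"rx": 0,"ry": 0,"rz": 0,"grip": 0},
])

```text
t: 6.62
eef_pos: [488.1, -80.4, 90.5]
tcp_rot: [-1.57, -0.001, 1.284]
ft_force: [2.8, 5.8, -8.3]
opening: 0.166
```

Emit:
move_arm([
  {"tx": -0.1,"ty": 0,"tz": -0.025,"rx": 0,"ry": 0,"rz": 0,"grip": 0},
  {"tx": -0.1,"ty": 0,"tz": -0.025,"rx": 0,"ry": 0,"rz": 0,"grip": 0},
])

```text
t: 6.78
eef_pos: [488.1, -82.5, 90.6]
tcp_rot: [-1.57, -0.001, 1.284]
ft_force: [2.0, 5.4, -8.6]
opening: 0.167
```

Emit:
move_arm([
  {"tx": -0.1,"ty": 0,"tz": -0.025,"rx": 0,"ry": 0,"rz": 0,"grip": 0},
  {"tx": -0.1,"ty": 0,"tz": -0.025,"rx": 0,"ry": 0,"rz": 0,"grip": 0},
])

```text
t: 6.95
eef_pos: [488.0, -84.4, 90.5]
tcp_rot: [-1.57, -0.001, 1.284]
ft_force: [2.6, 6.0, -8.4]
opening: 0.168
```

Emit:
move_arm([
  {"tx": -0.1,"ty": 0,"tz": -0.025,"rx": 0,"ry": 0,"rz": 0,"grip": 0},
  {"tx": -0.1,"ty": 0,"tz": -0.025,"rx": 0,"ry": 0,"rz": 0,"grip": 0},
])

```text
t: 7.12
eef_pos: [487.9, -86.5, 90.5]
tcp_rot: [-1.57, -0.001, 1.284]
ft_force: [3.5, 5.9, -9.0]
opening: 0.165
```

Run:
```python
from h import *
s=env.state();print(s["eef_pos"],s["tcp_rot"],s["ft_force"],s["moment"])
p,d=env.read_camera("scene");cv2.imwrite("pics/scene5.png",cv2.resize(p[200:285,300:440],None,fx=5.5,fy=5.5,interpolation=cv2.INTER_CUBIC))
```

```text
[487.88052499 -86.46361037  90.53957842] [-1.57041249e+00 -6.62093692e-04  1.28408599e+00] [ 3.47160297  5.8877562  -8.9946501 ] [ 1.21382614 -0.57804686  0.08372358]
```

View pics/scene5.png

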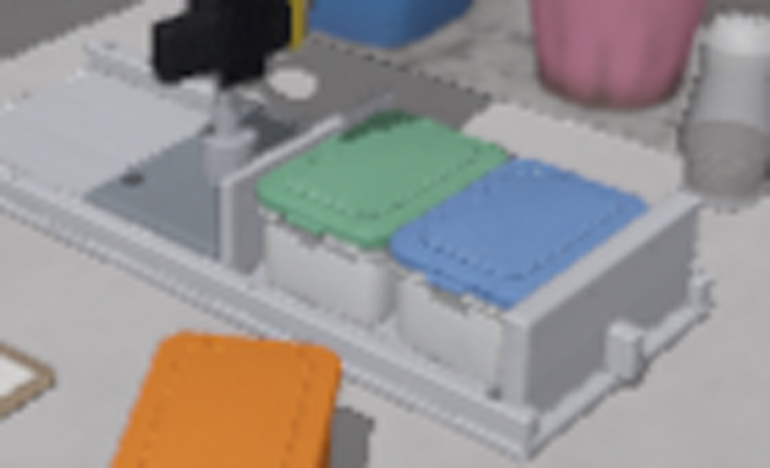

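Emit:
move_arm([
  {"tx": -0.1,"ty": 0,"tz": -0.025,"rx": 0,"ry": 0,"rz": 0,"grip": 0},
  {"tx": -0.1,"ty": 0,"tz": -0.025,"rx": 0,"ry": 0,"rz": 0,"grip": 0},
])

```text
t: 7.33
eef_pos: [487.8, -86.9, 90.5]
tcp_rot: [-1.57, -0.003, 1.283]
ft_force: [7.6, 30.9, -6.2]
opening: 0.168
```

Emit:
move_arm([
  {"tx": -0.1,"ty": 0,"tz": -0.025,"rx": 0,"ry": 0,"rz": 0,"grip": 0},
])

```text
t: 7.42
eef_pos: [487.7, -87.1, 90.5]
tcp_rot: [-1.569, -0.004, 1.283]
ft_force: [10.3, 40.1, -5.1]
opening: 0.164
```

Emit:
move_arm([
  {"tx": -0.1,"ty": 0,"tz": -0.025,"rx": 0,"ry": 0,"rz": 0,"grip": 0},
])

```text
t: 7.5
eef_pos: [487.7, -87.3, 90.5]
tcp_rot: [-1.569, -0.005, 1.283]
ft_force: [11.9, 49.4, -4.2]
opening: 0.162
```

Emit:
move_arm([
  {"tx": 0.28,"ty": 0,"tz": 0.07,"rx": 0,"ry": 0,"rz": 0,"grip": 0},
  {"tx": 0,"ty": 0,"tz": 0,"rx": 0,"ry": 0,"rz": 0,"grip": 0},
])

```text
t: 7.67
eef_pos: [487.8, -86.6, 90.5]
tcp_rot: [-1.57, -0.001, 1.285]
ft_force: [5.3, 15.0, -6.8]
opening: 0.168
```

Emit:
move_arm([
  {"tx": 0,"ty": 0,"tz": 0,"rx": 0,"ry": 0.09,"rz": 0,"grip": 0},
  {"tx": 0,"ty": 0,"tz": 0,"rx": 0,"ry": 0.09,"rz": 0,"grip": 0},
  {"tx": 0,"ty": 0,"tz": 0,"rx": 0,"ry": 0.09,"rz": 0,"grip": 0},
  {"tx": 0,"ty": 0,"tz": 0,"rx": 0,"ry": 0.09,"rz": 0,"grip": 0},
  {"tx": 0,"ty": 0,"tz": 0,"rx": 0,"ry": 0.09,"rz": 0,"grip": 0},
  {"tx": 0,"ty": 0,"tz": 0,"rx": 0,"ry": 0.09,"rz": 0,"grip": 0},
])

```text
t: 8.17
eef_pos: [487.7, -86.9, 90.5]
tcp_rot: [-1.569, -0.001, 0.74]
ft_force: [3.8, 12.2, -8.3]
opening: 0.164
```

Emit:
move_arm([
  {"tx": 0,"ty": 0,"tz": 0,"rx": 0,"ry": 0.09,"rz": 0,"grip": 0},
  {"tx": 0,"ty": 0,"tz": 0,"rx": 0,"ry": 0.09,"rz": 0,"grip": 0},
  {"tx": 0,"ty": 0,"tz": 0,"rx": 0,"ry": 0.09,"rz": 0,"grip": 0},
  {"tx": 0,"ty": 0,"tz": 0,"rx": 0,"ry": 0.09,"rz": 0,"grip": 0},
  {"tx": 0,"ty": 0,"tz": 0,"rx": 0,"ry": 0.09,"rz": 0,"grip": 0},
  {"tx": 0,"ty": 0,"tz": 0,"rx": 0,"ry": 0.09,"rz": 0,"grip": 0},
])

```text
t: 8.67
eef_pos: [487.5, -87.0, 90.6]
tcp_rot: [-1.569, 0.001, 0.2]
ft_force: [0.9, 10.9, -4.2]
opening: 0.164
```

Run:
```python
from h import *
s=env.state();print(s["eef_pos"],s["tcp_rot"],s["ft_force"],s["moment"])
```

```text
[487.47142374 -87.02506851  90.62218766] [-1.56921866e+00  7.41647463e-04  2.00251902e-01] [ 0.93035297 10.87769467 -4.21960472] [ 1.91403157 -0.37777248  0.30928833]
```

Emit:
move_arm([
  {"tx": 0,"ty": 0,"tz": 0,"rx": 0,"ry": 0.08,"rz": 0,"grip": 0},
  {"tx": 0,"ty": 0,"tz": 0,"rx": 0,"ry": 0.08,"rz": 0,"grip": 0},
  {"tx": 0,"ty": 0,"tz": 0,"rx": 0,"ry": 0.05,"rz": 0,"grip": 0},
  {"tx": 0,"ty": 0,"tz": 0,"rx": 0,"ry": 0.03,"rz": 0,"grip": 0},
  {"tx": 0,"ty": 0,"tz": 0,"rx": 0,"ry": 0,"rz": 0,"grip": 0},
])

```text
t: 9.08
eef_pos: [487.3, -87.0, 90.7]
tcp_rot: [-1.569, 0.001, -0.038]
ft_force: [-0.0, 10.9, -3.7]
opening: 0.169
```

Run:
```python
from h import *
s=env.state();print(s["eef_pos"],s["tcp_rot"],s["ft_force"],s["moment"])
```

```text
[487.30451492 -87.04031908  90.68690047] [-1.56940238e+00  1.30159886e-03 -3.75266286e-02] [-2.06379438e-03  1.09241785e+01 -3.74043197e+00] [ 1.86965649 -0.27424523  0.08352624]
```

Emit:
move_arm([
  {"tx": 0,"ty": 0,"tz": 0,"rx": 0,"ry": 0.04,"rz": 0,"grip": 0},
  {"tx": 0,"ty": 0,"tz": 0,"rx": 0,"ry": 0.03,"rz": 0,"grip": 0},
  {"tx": 0,"ty": 0,"tz": 0,"rx": 0,"ry": 0,"rz": 0,"grip": 0},
])

```text
t: 9.33
eef_pos: [487.3, -87.4, 90.7]
tcp_rot: [-1.57, 0.001, -0.106]
ft_force: [0.3, 8.3, -3.6]
opening: 0.175
```

Run:
```python
from h import *
s=env.state();print(s["eef_pos"],s["tcp_rot"],s["ft_force"],s["moment"])
```

```text
[487.31720536 -87.37175197  90.73778542] [-1.57029519e+00  1.35370309e-03 -1.05816643e-01] [ 0.3062285   8.31495553 -3.64988432] [ 1.15210678 -0.06545174  0.75233797]
```

Emit:
move_arm([
  {"tx": 0,"ty": 0,"tz": 0.05,"rx": 0,"ry": -0.06,"rz": 0,"grip": 0},
  {"tx": 0,"ty": 0,"tz": 0,"rx": 0,"ry": 0,"rz": 0,"grip": 0},
  {"tx": 0,"ty": 0,"tz": 0,"rx": 0,"ry": 0,"rz": 0,"grip": 60},
  {"tx": 0,"ty": 0,"tz": 0,"rx": 0,"ry": 0,"rz": 0,"grip": 60},
  {"tx": 0,"ty": 0,"tz": 0,"rx": 0,"ry": 0,"rz": 0,"grip": 60},
  {"tx": 0,"ty": 0,"tz": 0,"rx": 0,"ry": 0,"rz": 0,"grip": 60},
  {"tx": 0,"ty": 0,"tz": 0,"rx": 0,"ry": 0,"rz": 0,"grip": 60},
])

```text
t: 9.92
eef_pos: [488.1, -87.8, 90.8]
tcp_rot: [-1.571, -0.001, -0.047]
ft_force: [-0.1, 0.5, 1.1]
opening: 0.458
```

Emit:
move_arm([
  {"tx": 0,"ty": -1.5,"tz": 0,"rx": 0,"ry": 0,"rz": 0,"grip": 60},
  {"tx": 0,"ty": -2.5,"tz": 0,"rx": 0,"ry": 0,"rz": 0,"grip": 60},
  {"tx": 0,"ty": -3,"tz": 0,"rx": 0,"ry": 0,"rz": 0,"grip": 60},
  {"tx": 0,"ty": -3,"tz": 0,"rx": 0,"ry": 0,"rz": 0,"grip": 60},
  {"tx": 0,"ty": -3,"tz": 0,"rx": 0,"ry": 0,"rz": 0,"grip": 60},
  {"tx": 0,"ty": 0,"tz": 4,"rx": 0,"ry": 0,"rz": 0,"grip": 60},
  {"tx": 0,"ty": 0,"tz": 4,"rx": 0,"ry": 0,"rz": 0,"grip": 60},
  {"tx": 0,"ty": 0,"tz": 4,"rx": 0,"ry": 0,"rz": 0,"grip": 60},
  {"tx": 0,"ty": 0,"tz": 4,"rx": 0,"ry": 0,"rz": 0,"grip": 60},
  {"tx": 0,"ty": 0,"tz": 4,"rx": 0,"ry": 0,"rz": 0,"grip": 60},
])

```text
t: 10.75
eef_pos: [496.9, 113.8, 220.9]
tcp_rot: [-1.571, -0.001, -0.047]
ft_force: [1.0, -1.5, -0.1]
opening: 0.6
```

Emit:
move_arm([
  {"tx": 0,"ty": 0,"tz": 4,"rx": 0,"ry": 0,"rz": 0,"grip": 60},
  {"tx": 0,"ty": 0,"tz": 4,"rx": 0,"ry": 0,"rz": 0,"grip": 60},
  {"tx": 0,"ty": 0,"tz": 4,"rx": 0,"ry": 0,"rz": 0,"grip": 60},
  {"tx": 0,"ty": 0,"tz": 0,"rx": 0,"ry": 0,"rz": 0,"grip": 60},
  {"tx": 0,"ty": 0,"tz": 0,"rx": 0,"ry": 0,"rz": 0,"grip": 60},
])

```text
t: 11.17
eef_pos: [502.2, 233.6, 220.3]
tcp_rot: [-1.571, 0.0, -0.043]
ft_force: [0.3, 0.9, -0.6]
opening: 0.6
```

Run:
```python
from h import *
s=env.state();print(s["t"],s["eef_pos"],s["tcp_rot"],s["ft_force"],s["moment"])
p,d=env.read_camera("top");np.save("top6.npy",d);cv2.imwrite("pics/top6.png",cv2.resize(p[140:250,270:480],None,fx=3.5,fy=3.5,interpolation=cv2.INTER_CUBIC));cv2.imwrite("pics/top6f.png",p)
c=cal("top");v,u=np.mgrid[0:400,0:640];f=ray(c,0,0)
P=np.stack([(u-c["cx"])/f*d,-(v-c["cy"])/f*d,-d],-1)@c["rotation"].T+c["eye"]
m=(abs(P[...,0]-489)<40)&(abs(P[...,1]+87)<55)&(P[...,2]>99)&(P[...,2]<115)
q=P[m][:,:2].astype(np.float32);print(len(q),q.mean(0),cv2.minAreaRect(q))
p,d=env.read_camera("scene");cv2.imwrite("pics/scene6.png",p)
```

```text
11.1667 [502.23173743 233.6417669  220.34977041] [-1.57088258e+00  1.86927161e-04 -4.28746823e-02] [ 0.33183234  0.86636656 -0.55217876] [-0.10331849  0.12669505  0.04243593]
325 [486.75293 -86.16245] ((487.1072082519531, -87.01759338378906), (74.56181335449219, 15.728334426879883), 89.13302612304688)
```

View pics/top6.png

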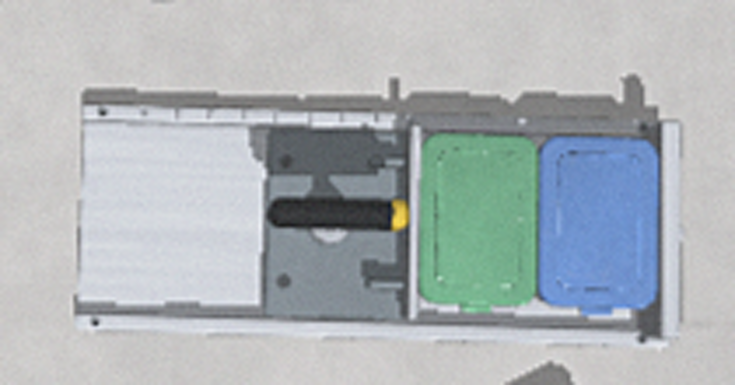

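View pics/scene6.png

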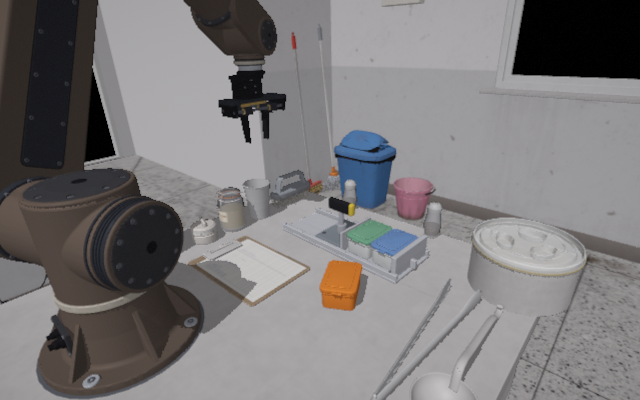

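Run:
```python
from h import *
d=np.load("top6.npy");p=cv2.imread("pics/top6f.png");c=cal("top")
for n,k,u0,u1 in(("green",1,390,423),("blue",0,424,458)):
    pts=np.array([pt(c,u,v,d[v,u]) for u in range(u0+6,u1-5,2) for v in range(184,224,3)])
    A=np.c_[pts[:,:2]-pts[:,:2].mean(0),np.ones(len(pts))];s=np.linalg.lstsq(A,pts[:,2],rcond=None)[0];print(n,pts.mean(0).round(1),"tilt",np.hypot(*s[:2]).round(3))
env.job_done();print("done")
```

```text
green [ 482.7 -170.4   55.2] tilt 0.021
blue [ 481.7 -240.6   55.3] tilt 0.007
the job is handed in; nothing more can be done
done
```

I loosened the knob, slid the stop until the boxes stood snug against the fence, tightened the knob again, and handed the job in at about 11.3 s. I never had a direct reading of the stop or knob joints. Their values below come from forces, camera measurements and the arm's own pose.

- **Loosening:** I pinched the knob bar and turned it anticlockwise to about 1.3 rad. The wrist picture showed the bar still lined up with the gripper.
- **Sliding:** The stop moved about 65 mm along the rack, until the force rose sharply and it stopped moving. The push peaked at 49 N at the wrist. That is under the 120 N wrist limit, but above the 40 N figure for the arm or gripper body pressing on things. The force went through the finger pads on the knob bar. I eased off to about 15 N before tightening.
- **Tightening:** I turned the knob clockwise to its end stop, where the moment rose to 0.75 N m and the gripper stopped turning it. Then I let go and moved clear.

**Last checks, before handing in:**
- **Knob:** The bar lies along the rack, within about 0.02 rad of fully tight.
- **Boxes:** They touch each other, with 70 mm between centres by depth. Both lids are at 55 mm height, which fits boxes standing flat on the bed. Measured tilts were 0.02 and 0.01 rad.
- **Other items:** Nothing else looked moved in the final pictures. I did not measure the bystanders.

No check failed. The top and wrist cameras put the knob about 2 mm apart, so I used the average.

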